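Tip the brass ball out of the kit tray

ROBOT

A 6-joint arm with a two-finger parallel gripper is mounted at the origin on a cart in front of the work surface, level with it; the furniture and walls round the work are solid. World frame = base frame: x ahead of the robot, y to its left, z up, the work surface at z = 0. Lengths are in m, angles in rad, forces in N, time in s.
With the tool pointing down it reaches from about 0.3 to 0.85 m from the base axis. Payload 4.2 kg.
Tool frame: the origin (TCP) lies between the finger pads; the fingertips stand 25 mm ahead of it and the grasp point (between the pads) lies 6 mm ahead of it; z points along the fingers, y is the line along which they close (so a half turn about z gives the same grasp; the last joint's range is limited). The gripper opens to 91 mm and grips with 3 to 60 N. Pads are 32 mm wide; open, the fingers measure 118 mm over their backs; the gripper's body (76 mm by 178 mm) begins 60 mm behind the grasp point.
Start: joints at [-1.263, 0.32, 1.565, -0, 1.257, -0.02], TCP at [0.185, -0.544, 0.239] pointing down, gripper open.
Joint ranges: [-3.11, 3.11], [-0.84, 2.01], [0.21, 2.61], [-1.34, 4.49], [0.05, 2.63], [-2.56, 2.56]. Speed limits (rad/s): [2.57, 2.57, 3.14, 3.14, 3.14, 3.14].

INTERFACE

Orientations are given as [roll, pitch, yaw] about the fixed x, y, z axes, in that order (R = Rz(yaw) Ry(pitch) Rx(roll)).
In Python, from workcell import env gives the robot as it stands. Calls block until the motion is done:
- env.move_pose(position, orientation): joint-space move of the TCP to a pose.
- env.move_straight(position, ori=None, speed=0.15, force_limit=None): straight line of the TCP; ori=None keeps the orientation; speed is the mean speed in m/s. With force_limit (N) it stops when the force on the tool has changed by that much, and returns True; else False.
- env.movej(angles): joint-space move.
- env.set_gripper(opening, force=None): opening from 0.0 (shut) to 1.0 (fully open); force is the grip in N (None keeps the last); returns when the fingers have stopped.
- env.sleep(seconds).
- env.inverse_kinematics(position, orientation): joint angles nearest the present ones, or None.
- env.observe(): the state.
- env.grab_frame(name): name is "side" or "top" or "wrist"; returns (picture, depth): 400x640x3 uint8, red, green, blue; 400x640 float32, m along the optical axis (not along the pixel's ray), 0 where there is no reading.
- env.camera_model(name): a dict with "fx", "fy", "cx", "cy" (pixels), "pose" (4x4, takes a point from camera to world coordinates). Camera axes: x right, y up, looking along -z (the intrinsics and any distortion apply to the point x, -y, -z); pixel columns grow to the right and rows downward; lengths in m; the calibration is good to about 2 mm. A picture is of the moment at which its call begins: read the wrist's pose just before it. camera_model takes no time and is no camera call; for the wrist camera it gives the pose at the moment of the call.
A pose or a line that the arm cannot do raises env.PlanningError and nothing moves.
- env.job_done(): hands the job in; it is judged then, once.
The state is a dict: "clock": time; "joints": joint angles; "qd": joint speeds; "joint_torque": joint torques, N m; "position": TCP position; "tcp_rot": TCP orientation; "force": force on the tool from outside, world axes, zero at the start; "torque": the same for the moment, N m; "width": opening from 0.0 (shut) to 1.0 (fully open); "gripper_force": force on a finger pad.
Only numpy, scipy, OpenCV 4.12 (cv2) and the standard library are available. Lean on these libraries where they do the work, as an engineer would, in place of code of your own. Each camera call takes 0.05 s, during which the arm holds its last target. There are 200 camera calls.

TASK

Pick up the blue two-bay kit tray by its red post and tip it on the open corner of the bay that holds the brass ball, so that only the brass ball rolls out into the dark steel tray; do not touch the balls with the fingers. Keep the black ball in the kit tray, then stand the kit tray level on the dark board again beside the steel tray and let go.

Things in the scene. Friction and masses are not known exactly. Their poses are not given: they have to be found in the camera images.
- kit_post (a point): grip point on the kit tray's red post, 75 mm above the tray's underside. Post: 18 mm square, sides along the tray's x and y, on the tray's centre, top 95 mm above the underside. Tray: loose blue box with white floors, 80 (x) by 140 (y) mm, walls 40 mm high, 4 mm thick, 0.25 kg, on the board. x points to its closed back wall, z up. A 20 mm thick divider along x parts a +y and a -y bay.
- kit_gap_left (a point): open corner of the kit tray's +y bay, at (-40, +70) mm from the post, floor height, 18 mm above the underside; the walls are left out for 36 mm both ways from it. The floor rises 8 degrees diagonally to this corner, so the ball leaves only when the tray is tipped over about 20 degrees this way; 35 degrees towards the tray's (-1, +1) is ample, and the other ball then stays against the divider.
- kit_gap_right (a point): open corner of the kit tray's -y bay, at (-40, -70) mm from the post, the mirror image of the left one: tip towards the tray's (-1, -1) to empty this bay. Axes as the kit tray's.
- brass_ball_center (a point): centre of the brass ball, diameter 22 mm, about 40 g, lying in one of the two bays (either one), near (25, +21) or (25, -21) mm in the kit tray's x and y, its centre 18 mm above the underside; its axes mean nothing
- black_ball_center (a point): centre of the black ball, diameter 22 mm, about 40 g, lying in the other bay; it must stay there; its axes mean nothing
- steel_tray: dark pressed-steel tray, loose, 126 mm (its x) by 166 mm (its y) over the rim and 28 mm high, inside about 108 by 148 mm; origin at the centre of its underside, z up. It is the larger, rectangular dark vessel; the round tin is not it.

How it is judged:
On the way, in this order (a step that is already met when the one before it is completed fails the run):
1. the kit tray is lifted clear of the board with both balls still in it (height (world z) of kit_post above 0.105 m and distance between each of brass_ball_center, black_ball_center and kit_post below 0.085 m), for 0.1 s.
2. the brass ball is in the steel tray (x of brass_ball_center in the frame of steel_tray between -0.055 and 0.055 m and y of brass_ball_center in the frame of steel_tray between -0.075 and 0.075 m and height (world z) of brass_ball_center below 0.035 m), for 0.2 s.
At the end, for the whole second after the job is handed in: The brass ball lies inside the steel tray, which stands level (within 10 degrees); the black ball is still in the kit tray; the kit tray stands level (within 6 degrees) on the dark board, its grip point 65 to 85 mm above the board, at least 80 mm from the steel tray's centre (all of step 2 and angle between steel_tray's own z axis and vertical below 0.17 rad and x of black_ball_center in the frame of kit_post between -0.04 and 0.04 m and y of black_ball_center in the frame of kit_post between -0.07 and 0.07 m and z of black_ball_center in the frame of kit_post below -0.03 m and angle between kit_post's own z axis and vertical below 0.1 rad and height (world z) of kit_post between 0.065 and 0.085 m and horizontal distance between kit_post and steel_tray above 0.08 m); the robot touches nothing.
It fails at once if the fingers touch the brass ball (contact force between the fingers and brass_ball above 0.5 N).
It fails at once if the fingers touch the black ball (contact force between the fingers and black_ball above 0.5 N).
It fails at once if the black ball leaves the kit tray (distance between black_ball_center and kit_post above 0.11 m).
It also fails if it takes over 59 s, if anything falls off the work surface, if the arm or the gripper's body presses on something with over 40 N, if the wrist force passes 120 N, or if a joint passes its speed limit or range.

## Working session

There is one attempt and no reset: what is moved stays moved. The work goes in short steps, each a Python script; the robot and the scene stay as the last script left them, time stands still between calls to the robot, and variables do not carry over. Pictures are saved under pics/ and viewed, at most 10 in all, crops included, and the job is handed in when it is done.

```bash
mkdir -p pics; ls
python3 - <<'E'
from workcell import env
import cv2,numpy as np
for n in("top","side"):
    p,d=env.grab_frame(n); np.savez(f"pics/{n}.npz",p=p,d=d)
    cv2.imwrite(f"pics/{n}0.png",p[...,::-1]); m=env.camera_model(n); print(n,{k:(v if k!='pose' else np.round(v,3).tolist()) for k,v in m.items()})
print(env.observe()["clock"])
E
```

```text
pics
top {'fx': 450.6704452747258, 'fy': 450.6704452747258, 'cx': 319.75495290870674, 'cy': 202.31786023868716, 'pose': [[-0.19, 0.956, -0.225, 0.282], [-0.982, -0.185, 0.045, -0.008], [0.002, 0.23, 0.973, 0.893], [0.0, 0.0, 0.0, 1.0]]}
side {'fx': 470.6029034897623, 'fy': 470.6029034897623, 'cx': 321.50459865463483, 'cy': 206.82251410710472, 'pose': [[-0.892, 0.187, -0.412, 0.103], [-0.452, -0.345, 0.822, 0.673], [0.012, 0.92, 0.392, 0.41], [0.0, 0.0, 0.0, 1.0]]}
0.1
```

View pics/top0.png

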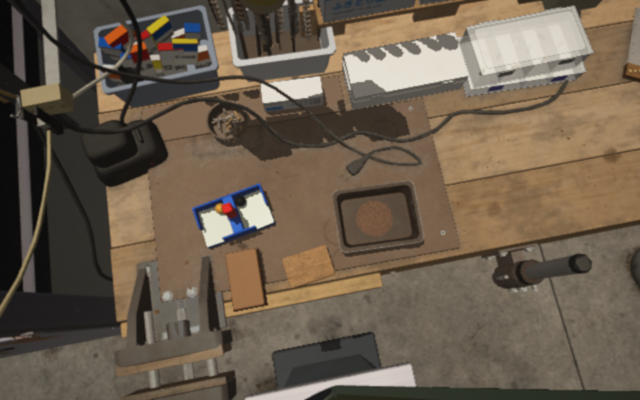

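View pics/side0.png

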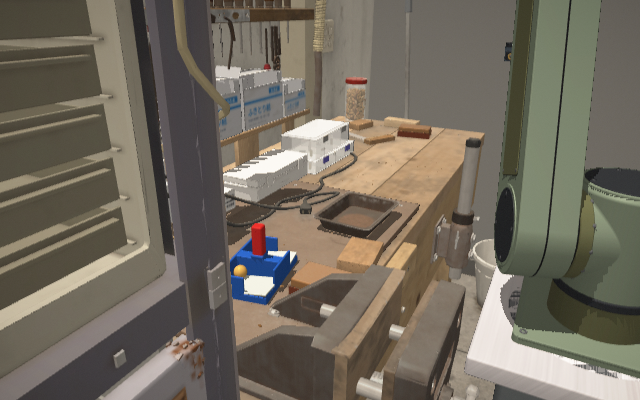

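```bash
cat > h.py <<'E'
import numpy as np,cv2
from workcell import env
def cloud(d,m):
    v,u=np.mgrid[:d.shape[0],:d.shape[1]]
    P=np.stack([(u-m["cx"])/m["fx"]*d,-(v-m["cy"])/m["fy"]*d,-d],-1)
    T=np.array(m["pose"]); W=P@T[:3,:3].T+T[:3,3]; W[d==0]=np.nan; return W
def ray(uv,m,z):
    T=np.array(m["pose"]); r=T[:3,:3]@np.array([(uv[0]-m["cx"])/m["fx"],-(uv[1]-m["cy"])/m["fy"],-1])
    return T[:3,3]+r*(z-T[2,3])/r[2]
E
python3 - <<'E'
from h import *
f=np.load("pics/top.npz");p,d=f["p"],f["d"];m=env.camera_model("top");W=cloud(d,m)
np.set_printoptions(precision=4,suppress=True)
hsv=cv2.cvtColor(p,cv2.COLOR_RGB2HSV)
for (u,v) in [(300,200),(300,230),(190,170),(430,200),(378,217),(270,85),(290,140),(400,155),(250,110),(308,265),(245,275),(180,290),(228,125),(200,290)]: print((u,v),W[v,u])
roi=np.zeros(d.shape,bool);roi[170:260,180:290]=1
blue=roi&(hsv[...,0]>100)&(hsv[...,0]<130)&(hsv[...,1]>150)&(hsv[...,2]>60)
white=roi&(hsv[...,1]<60)&(hsv[...,2]>170)
red=roi&((hsv[...,0]<5)|(hsv[...,0]>172))&(hsv[...,1]>180)&(hsv[...,2]>120)
brass=roi&(hsv[...,0]>8)&(hsv[...,0]<25)&(hsv[...,1]>150)&(hsv[...,2]>130)
for n,k in(("blue",blue),("red",red),("brass",brass),("white",white)):
    q=W[k];q=q[~np.isnan(q[:,0])];print(n,k.sum(),np.median(q,0),q[:,2].min(),q[:,2].max())
q=W[blue];print("z hist",np.histogram(q[:,2],12))
q=q[(q[:,2]>.033)&(q[:,2]<.055)];print("rim",cv2.minAreaRect(q[:,:2].astype(np.float32)*1000))
rt=W[red];rt=rt[rt[:,2]>.09];print("posttop",len(rt),rt.mean(0) if len(rt) else 0)
# steel: points above board in ROI
roi=np.zeros(d.shape,bool);roi[170:262,325:432]=1
s=W[roi];s=s[(s[:,2]>.022)&(s[:,2]<.045)];print("steel",len(s),cv2.minAreaRect(s[:,:2].astype(np.float32)*1000),np.percentile(s[:,2],[5,50,95]))
c=p[165:265,185:435];cv2.imwrite("pics/crop1.png",cv2.resize(c[...,::-1],None,fx=3.2,fy=3.2,interpolation=cv2.INTER_CUBIC))
E
```

```text
(300, 200) [ 0.5013 -0.011  -0.0026]
(300, 230) [ 0.4403  0.0002 -0.0034]
(190, 170) [ 0.608   0.202  -0.0037]
(430, 200) [ 0.4506 -0.2718 -0.0016]
(378, 217) [ 0.4357 -0.1592  0.0014]
(270, 85) [0.7197 0.0053 0.0845]
(290, 140) [ 0.6322 -0.0137  0.0006]
(400, 155) [ 0.5567 -0.234  -0.0021]
(250, 110) [0.6819 0.0532 0.0697]
(308, 265) [ 0.3657 -0.0028  0.0232]
(245, 275) [0.369  0.1175 0.0323]
(180, 290) [ 0.3679  0.2514 -0.0022]
(228, 125) [ 0.6912  0.1096 -0.0012]
(200, 290) [0.3547 0.197  0.0632]
blue 480 [0.5085 0.1205 0.0379] -0.0026892611270743494 0.04513760748997209
red 77 [0.4889 0.1225 0.0934] 0.09024508816692944 0.0957955054206926
brass 52 [0.5091 0.1492 0.0258] 0.02060816604495741 0.0939756607148512
white 1466 [0.4821 0.1362 0.011 ] 0.0023021861688936607 0.04202279702799616Traceback (most recent call last):
  File "<stdin>", line 13, in <module>
    bin_edges, uniform_bins = _get_bin_edges(a, bins, range, weights)
                              ~~~~~~~~~~~~~~^^^^^^^^^^^^^^^^^^^^^^^^^
    first_edge, last_edge = _get_outer_edges(a, range)
                            ~~~~~~~~~~~~~~~~^^^^^^^^^^
    raise ValueError(
        f"autodetected range of [{first_edge}, {last_edge}] is not finite")
ValueError: autodetected range of [nan, nan] is not finite
```

Run:
```python
from h import *
f=np.load("pics/top.npz");p,d=f["p"],f["d"];m=env.camera_model("top");W=cloud(d,m)
np.set_printoptions(precision=4,suppress=True)
hsv=cv2.cvtColor(p,cv2.COLOR_RGB2HSV)
roi=np.zeros(d.shape,bool);roi[170:260,180:290]=1; ok=~np.isnan(W[...,0])
k=roi&ok&(W[...,2]>.008)&(W[...,2]<.06)
n,l,st,_=cv2.connectedComponentsWithStats(k.astype(np.uint8)); i=l[215,262];print(st[i])
print("kit all",cv2.minAreaRect(W[l==i][:,:2].astype(np.float32)*1000))
blue=roi&ok&(hsv[...,0]>100)&(hsv[...,0]<130)&(hsv[...,1]>150)&(hsv[...,2]>60)
q=W[blue];q=q[(q[:,2]>.030)&(q[:,2]<.055)];print("rim",len(q),cv2.minAreaRect(q[:,:2].astype(np.float32)*1000))
red=roi&ok&((hsv[...,0]<5)|(hsv[...,0]>172))&(hsv[...,1]>180)&(hsv[...,2]>120)
rt=W[red];rt=rt[rt[:,2]>.085];print("posttop",len(rt),rt.mean(0),cv2.minAreaRect(rt[:,:2].astype(np.float32)*1000))
roi=np.zeros(d.shape,bool);roi[170:262,325:432]=1
s=W[roi&ok];s=s[(s[:,2]>.020)&(s[:,2]<.045)];print("steel",len(s),cv2.minAreaRect(s[:,:2].astype(np.float32)*1000),np.percentile(s[:,2],[5,50,95]))
c=p[165:265,185:435];cv2.imwrite("pics/crop1.png",cv2.resize(c[...,::-1],None,fx=3.2,fy=3.2,interpolation=cv2.INTER_CUBIC))
```

```text
[ 192  184   82   64 2601]
kit all ((488.91168212890625, 123.58348083496094), (81.02252197265625, 139.60220336914062), 10.144423484802246)
rim 457 ((488.8177795410156, 122.86186218261719), (79.77554321289062, 138.38722229003906), 10.480683326721191)
posttop 76 [0.4887 0.1227 0.0933] ((488.665771484375, 123.06964111328125), (15.326116561889648, 17.070817947387695), 10.686678886413574)
steel 1443 ((448.88177490234375, -138.9315185546875), (197.50218200683594, 175.1101531982422), 87.38957977294922) [0.0211 0.0253 0.028 ]
```

View pics/crop1.png

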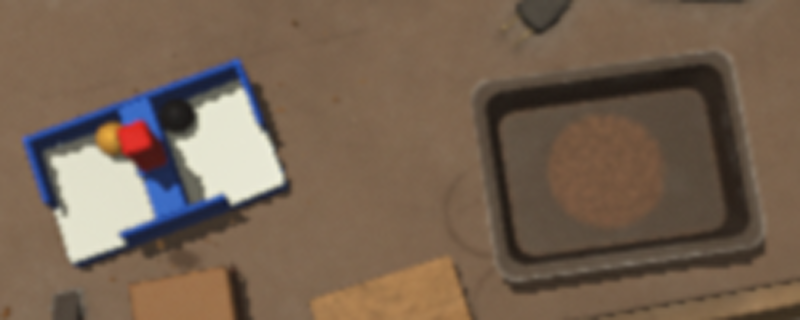

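Run:
```python
from h import *
m=env.camera_model("top")
from scipy.spatial.transform import Rotation as R
np.set_printoptions(precision=4,suppress=True)
c=np.array([ray((185+u/3.2,165+v/3.2),m,.026) for u,v in[(474,84),(733,50),(764,252),(500,283)]])
print(c,c.mean(0));L=c[0]+c[3]-c[1]-c[2];print("yaw of y",np.degrees(np.arctan2(-L[0],L[1])),np.linalg.norm(L)/2,np.linalg.norm(c[0]+c[1]-c[2]-c[3])/2)
kc=np.array([.4888,.1229]);ky=np.radians(10.4)
def tool(pos,yaw,tilt=0,g=0,td=0):
    # tray pose -> tool: pos=grip point
    Rt=R.from_euler('z',yaw)
    if tilt: Rt=R.from_rotvec(tilt*np.array([-np.sin(td),np.cos(td),0]))*Rt
    Rg=Rt*R.from_euler('z',g)*R.from_euler('x',np.pi)
    return pos-Rg.apply([0,0,.006]),Rg.as_euler('xyz')
s=c.mean(0)[:2]
for g in np.radians([0,90,180,270]):
    p,e=tool(np.array([*kc,.075]),ky,g=g);j=env.inverse_kinematics(p,e);print(np.degrees(g),None if j is None else np.array(j))
    for td in range(-170,190,20):
        t=np.radians(td);yaw=t-np.radians(135);d=np.array([np.cos(t),np.sin(t)])
        r=[]
        for til in(0,20,38):
            a=np.radians(til)
            corner=np.array([*(s-d*.03),.035])
            # grip rel. to underside corner: back .0778 along -d, up .075
            x=-.0778*np.cos(a)+.075*np.sin(a);z=.0778*np.sin(a)+.075*np.cos(a)
            p,e=tool(corner+np.array([*(x*d),z]),yaw,a,g,t);j=env.inverse_kinematics(p,e);r.append(None if j is None else np.array(j))
        if all(k is not None for k in r): print("  td",td,r[0],r[2])
```

```text
[[ 0.4994 -0.0788  0.026 ]
 [ 0.4902 -0.2421  0.026 ]
 [ 0.3631 -0.2304  0.026 ]
 [ 0.375  -0.0698  0.026 ]] [ 0.4319 -0.1553  0.026 ]
yaw of y -3.7371424506785678 0.16231318864336666 0.126138739413286
0.0 [ 0.2235  0.3694  1.9439 -0.      0.8283  1.6128]
  td -170 [-0.2692  0.3952  1.7864  0.      0.96    0.3416] [-0.6017  0.1465  2.2913  1.1854  0.4842 -1.014 ]
  td -150 [-0.2121  0.3675  1.8329 -0.      0.9412  0.0497] [-0.6813  0.2059  2.2077  1.0115  0.7454 -1.198 ]
  td -130 [-0.1667  0.3283  1.897  -0.      0.9163 -0.254 ] [-0.7043  0.2742  2.1032  0.8434  0.9689 -1.3597]
  td -110 [-0.139   0.2804  1.972  -0.      0.8891 -0.5753] [-0.6849  0.3414  1.9925  0.6862  1.1615 -1.5174]
  td -90 [-0.1359  0.228   2.0501 -0.      0.8635 -0.9213] [-0.6367  0.4016  1.8877  0.5356  1.3252 -1.6824]
  td -70 [-0.1646  0.1766  2.1221 -0.      0.8429 -1.2991] [-0.57    0.4507  1.7989  0.3853  1.4567 -1.8611]
  td -50 [-0.2289  0.134   2.178   0.      0.8296 -1.7125] [-0.492   0.4855  1.7344  0.2308  1.5497 -2.0557]
  td -30 [-0.3235  0.1092  2.209   0.      0.8235 -2.1561] [-0.4079  0.5037  
[... 3804 characters left out ...]
[-0.492   0.4855  1.7344  0.2308  1.5497 -0.4849]
  td -30 [-0.3235  0.1092  2.209   0.      0.8235 -0.5853] [-0.4079  0.5037  1.7003  0.0712  1.5975 -0.6922]
  td -10 [-0.4295  0.1089  2.2093  0.      0.8234 -1.0404] [-0.3221  0.5039  1.6999 -0.0907  1.5956 -0.9043]
  td 10 [-0.5217  0.1332  2.179   0.      0.8294 -1.4816] [-0.2388  0.4861  1.7333 -0.25    1.544  -1.1114]
  td 30 [-0.5823  0.1755  2.1235  0.      0.8426 -1.8913] [-0.1624  0.4517  1.7972 -0.4039  1.4472 -1.3056]
  td 50 [-0.6071  0.2268  2.0519  0.      0.8629 -2.2651] [-0.0982  0.4029  1.8855 -0.5536  1.3116 -1.4843]
  td 170 [-0.3331  0.4095  1.762   0.      0.97    2.1976] [-0.4634  0.1104  2.3384  1.2974  0.1832  0.8331]
```

```bash
cat >> h.py <<'E'
from scipy.spatial.transform import Rotation as R
KC=np.array([.4888,.1229]);KY=np.radians(10.4);S=np.array([.4319,-.1553])
def tool(pos,yaw,tilt=0,td=0):
    Rt=R.from_rotvec(tilt*np.array([-np.sin(td),np.cos(td),0]))*R.from_euler('z',yaw)
    Rg=Rt*R.from_euler('x',np.pi)
    return np.asarray(pos)-Rg.apply([0,0,.006]),Rg.as_euler('xyz')
E
python3 - <<'E'
from h import *
np.set_printoptions(precision=4,suppress=True)
f=np.load("pics/top.npz");W=cloud(f["d"],env.camera_model("top"))
k=(W[...,2]>.1)&(W[...,0]>.25)&(W[...,0]<.62)&(abs(W[...,1])<.35);print("high pts",k.sum(),W[k][::max(1,k.sum()//8)])
env.set_gripper(.55,40)
p,e=tool([*KC,.19],KY);env.move_pose(p,e)
print(env.observe()["joints"])
p,e=tool([*KC,.076],KY);print(env.move_straight(p,e,speed=.1,force_limit=8))
env.set_gripper(0,40);o=env.observe();print(o["width"],o["gripper_force"],o["clock"],o["position"])
p,e=tool([*KC,.15],KY);env.move_straight(p,e,speed=.06);env.sleep(.2)
o=env.observe();print(o["width"],o["force"],o["clock"])
im,d=env.grab_frame("side");cv2.imwrite("pics/side1.png",cv2.resize(im[150:330,180:420,::-1],None,fx=3,fy=3))
E
```

```text
high pts 2932 [[0.6197 0.3346 0.3723]
 [0.6097 0.3298 0.2925]
 [0.5625 0.3411 0.2627]
 [0.2798 0.2338 0.1084]
 [0.2719 0.2437 0.1064]
 [0.2608 0.2198 0.1069]
 [0.2593 0.2445 0.1085]
 [0.257  0.2753 0.1068]
 [0.2503 0.3339 0.1027]]
[ 0.2224  0.2419  1.7902 -0.0002  1.1094  1.6127]
False
0.1956944372897947 40.0002658367157 5.3583 [0.4888 0.123  0.0821]
0.19393657032643447 [ 0.1455  0.0945 -2.8076] 6.9417
```

View pics/side1.png

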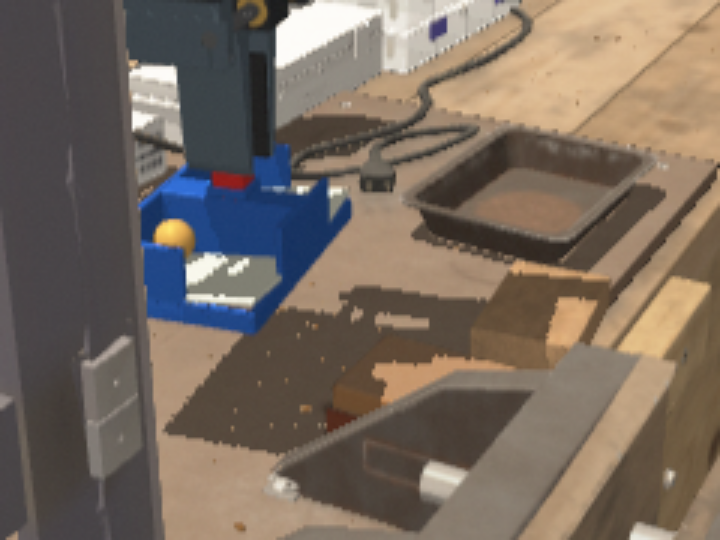

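The tray is lifted level and the brass ball (around pixel 175,237 of the crop) is still against the divider. Next I carry it to the steel tray, turn it and tip it.

```bash
cat >> h.py <<'E'
TD=np.radians(-93.7)
def tipped(deg,zc=.04,back=.03):
    a=np.radians(deg);d=np.array([np.cos(TD),np.sin(TD)])
    x=-.0778*np.cos(a)+.075*np.sin(a);z=.0778*np.sin(a)+.075*np.cos(a)
    return tool([*(S-d*back+x*d),zc+z],TD-np.radians(135),a,TD)
E
python3 - <<'E'
from h import *
np.set_printoptions(precision=4,suppress=True)
p,e=tipped(0,.08);env.move_straight(p,e,speed=.08)
p,e=tipped(0);env.move_straight(p,e,speed=.06)
im,d=env.grab_frame("top");cv2.imwrite("pics/top2.png",cv2.resize(im[120:300,200:460,::-1],None,fx=2.5,fy=2.5))
o=env.observe();print(o["joints"],o["clock"],o["force"])
E
```

```text
[-0.1344  0.2309  2.0285  0.      0.8814 -0.8552] 10.2333 [ 0.3248 -0.0071 -2.9778]
```

View pics/top2.png

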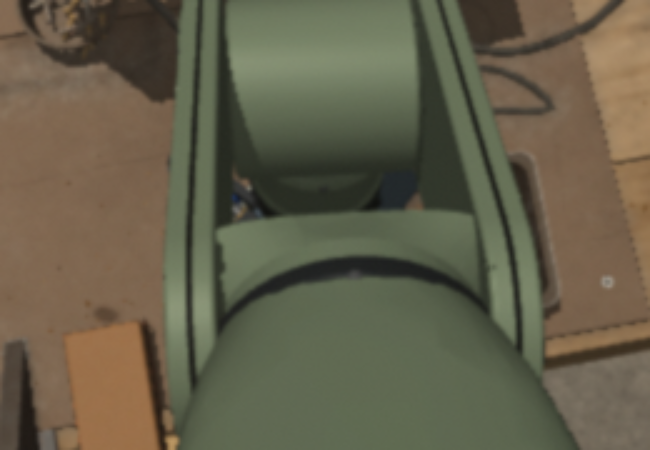

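The arm hides the work from the top camera, so I will tip and check with the side camera.

Run:
```python
from h import *
for a in(9,18,23,28,33,36):
    p,e=tipped(a);env.move_straight(p,e,speed=.04)
env.sleep(1)
im,d=env.grab_frame("side");cv2.imwrite("pics/side3.png",cv2.resize(im[120:300,200:460,::-1],None,fx=2.5,fy=2.5))
o=env.observe();print(o["clock"],o["force"])
```

```text
13.9417 [ 0.47879942 -0.17076211 -2.70780067]
```

View pics/side3.png

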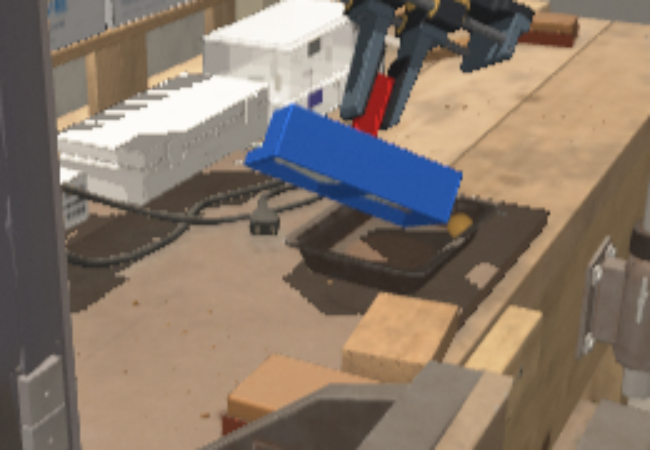

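The brass ball is in the steel tray at its far end (pixel 460,223). Now I raise, level and return the kit tray.

Run:
```python
from h import *
p,e=tipped(36,.08);env.move_straight(p,e,speed=.06)
for a in(18,0):
    p,e=tipped(a,.08);env.move_straight(p,e,speed=.05)
p,e=tool([*KC,.15],KY);env.move_straight(p,e,speed=.08)
p,e=tool([*KC,.085],KY);env.move_straight(p,e,speed=.06)
p,e=tool([*KC,.070],KY);print(env.move_straight(p,e,speed=.02,force_limit=3))
o=env.observe();print(o["position"],o["force"])
env.set_gripper(.5);env.sleep(.3)
p,e=tool([*KC,.19],KY);env.move_straight(p,e,speed=.08)
env.movej([-1.263,.32,1.565,0,1.257,1.6]);env.sleep(.3)
im,d=env.grab_frame("top");cv2.imwrite("pics/top4.png",cv2.resize(im[165:265,185:435,::-1],None,fx=3.2,fy=3.2,interpolation=cv2.INTER_CUBIC))
im,d=env.grab_frame("side");cv2.imwrite("pics/side4.png",cv2.resize(im[150:330,180:420,::-1],None,fx=3,fy=3))
print(env.observe()["clock"])
```

```text
True
[0.48882906 0.12288985 0.08210484] [-0.03847188  0.27193759  3.61292527]
26.075
```

View pics/top4.png

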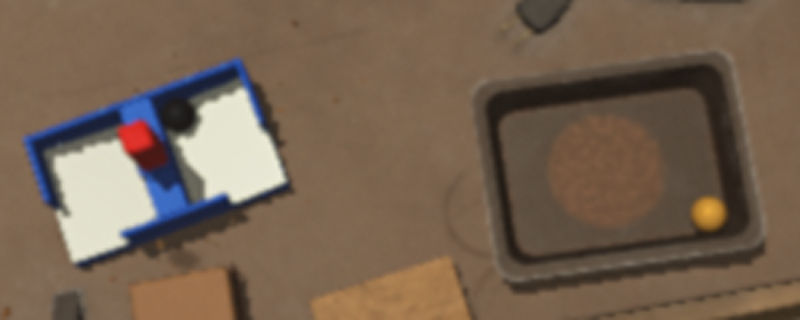

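View pics/side4.png

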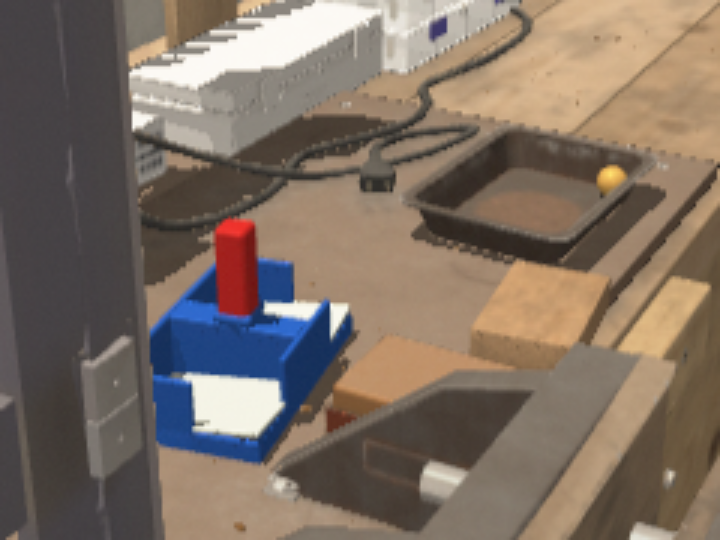

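The top view shows the brass ball in the steel tray's corner at (709,213), about 56 and 28 mm from its centre. The black ball is still in the kit tray at (180,115), and the kit tray stands level and released.

```bash
python3 -c "
from workcell import env
print(env.job_done())"
```

```text
the job is handed in; nothing more can be done
None
```

The brass ball is in the steel tray, the black ball is still in the kit tray, the kit tray stands level on the board and released, and the job is handed in at about 26 s on the robot clock; no verdict was returned.

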